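# Clear the outer row of the tally plate

### The arm

A 7-joint arm with a two-finger parallel gripper is mounted at the origin on a cart in front of the work surface, level with it; the furniture and walls round the work are solid. World frame = base frame: x ahead of the robot, y to its left, z up, the work surface at z = 0. Lengths are in m, angles in rad, forces in N, time in s.
With the tool pointing down it reaches from about 0.4 to 0.875 m from the base axis. Payload 19.3 kg.
Tool frame: the origin (TCP) lies at the very end of the fingers, on their centre line; the grasp point (between the pads) lies 19 mm behind it; z points along the fingers, y is the direction in which the jaws open and shut (so a half turn about z gives the same grasp; the last joint's range is limited). The gripper opens to 85 mm and grips with 20 to 120 N. Pads are 22 mm wide; open, the fingers measure 114 mm over their backs; the gripper's body (76 mm by 85 mm) begins 54 mm behind the grasp point. The pads swing forward as they close: fully open they stand 13 mm farther back than shut.
Start: joints at [-1.252, 0.521, -0.036, 1.599, 0.021, 1.021, -0.113], TCP at [0.237, 0.578, 0.206] pointing down, gripper open.
Joint ranges: [-2.91, 2.91], [-0.3, 2.13], [-1.5, 1.42], [0.17, 2.43], [-1.26, 4.41], [0.16, 1.93], [-2.52, 2.52]. Speed limits (rad/s): [1.89, 1.89, 2.39, 2.39, 3.01, 3.01, 3.01].

### API

Orientations are given as [roll, pitch, yaw] about the fixed x, y, z axes, in that order (R = Rz(yaw) Ry(pitch) Rx(roll)).
In Python, from workcell import bot, vision, job_done gives the robot as it stands.
- The arm moves only by the tool arm_command, never from a script. Its arguments are lists of equal length, an entry for each row: "gripper": the finger opening in cm, from 0 to 8.54; "slide": the shift along the tool's x, y, z in cm, a list of three; "turn": the turn, a rotation vector about the tool's x, y, z in degrees, a list of three. A call has 1 to 5 rows; each row is the pose to reach, as a shift and turn from the pose commanded when the call began, along the tool's axes at that moment; what a row does not reach only later rows make up. A row lasts 1/8 s, in which the tool goes at most 62.5 mm and 10.7 degrees, less where a joint would pass 70% of its speed; a pose out of reach is approached as far as the arm can. A call with a gripper value outside its range is refused whole. The fingers move at their own pace and stop on an object; "force" is the grip in N (left out, the last holds). Time passes only in rows, so rows that repeat a pose let the fingers close. It gives the time, the measured TCP pose, the force and the opening at its end, in the units of the state.
- bot.observe(): the state, without advancing time (a new reading comes with each control period).
- vision.grab_frame(name): name is "side" or "top" or "wrist"; returns the picture (400x640x3 uint8, blue, green, red); there is no depth.
- vision.camera_model(name): a dict with "mtx" (3x3 intrinsics, pixels), "T" (4x4, takes a point from camera to world coordinates). Camera axes: x right, y down, z forward; pixel columns grow to the right and rows downward; lengths in m; the calibration is good to about 2 mm. The wrist camera is an equidistant fisheye: a pixel r from the principal point sees the ray r / f radians off the axis. A picture is of the moment at which its call begins: read the wrist's pose just before it. camera_model takes no time and is no camera call; for the wrist camera it gives the pose at the moment of the call.
- job_done(): hands the job in, once; it reports no verdict.
The state is a dict: "clock": time; "qpos": joint angles; "qd": joint speeds; "joint_efforts": joint torques, N m; "position": TCP position; "tool_rot": TCP orientation; "force": force on the tool from outside, world axes, zero at the start; "moment": the same for the moment, N m; "grip_width": finger opening in m.
Only numpy, scipy, OpenCV 4.12 (cv2) and the standard library are available. Lean on these libraries where they do the work, as an engineer would, in place of code of your own. Each camera call takes 0.05 s, during which the arm holds its last target. There are 200 camera calls.

### The job

The case is packed, so clear its count on the tally plate: with a light touch, run the fingertips along the curved outer row, from its left end (seen from the robot) to its right end, so that all seven tabs fold down flat one after another. Leave the inner row as it stands, do not lift the plate, shift it about or press hard on it, and do not disturb the glue stick, foil pouch and stamp that stand round it.

Things in the scene. Friction and masses are not known exactly. Their poses are not given: they have to be found in the camera images.
- tally_plate: dark plate lying loose on the table on rubber feet, 145 x 280 x 12 mm, about 1.3 kg; origin at the centre of its underside, x along the 145 mm side, y along the 280 mm side, z up. Carries hinged tabs in two arcs round its point x -85, y 0 mm, both bulging to +x: outer row of 7 (radius 130 mm), inner row of 3 (radius 60 mm). All tabs fold only along the arc towards its -y end (right, seen from the robot)
- outer1_foot (a point): foot of outer tab 1 of 7, on the top face of the plate (12 mm above the table); tab 1 lies at 60 degrees on the arc, the first tab, at the +y end
- outer1 (a joint): outer tab 1: 0 standing upright, 1.5 rad folded down flat towards the next tab. Every tab is an aluminium plate 21 mm wide, 26 high, 3 thick, hinged 3 mm above the plate's top face; folded, its upper side is 5 to 6 mm above that face, and a fingertip must pass within about 14 mm of the face to fold it. Stiff hinge (0.012 N m), stays where left; cannot fold backwards
- outer2_foot (a point): foot of outer tab 2 of 7, on the top face of the plate (12 mm above the table); tab 2 lies at 40 degrees on the arc
- outer2 (a joint): outer tab 2: 0 standing upright, 1.5 rad folded down flat towards the next tab
- outer3_foot (a point): foot of outer tab 3 of 7, on the top face of the plate (12 mm above the table); tab 3 lies at 20 degrees on the arc
- outer3 (a joint): outer tab 3: 0 standing upright, 1.5 rad folded down flat towards the next tab
- outer4_foot (a point): foot of outer tab 4 of 7, on the top face of the plate (12 mm above the table); tab 4 lies at 0 degrees on the arc
- outer4 (a joint): outer tab 4: 0 standing upright, 1.5 rad folded down flat towards the next tab
- outer5_foot (a point): foot of outer tab 5 of 7, on the top face of the plate (12 mm above the table); tab 5 lies at -20 degrees on the arc
- outer5 (a joint): outer tab 5: 0 standing upright, 1.5 rad folded down flat towards the next tab
- outer6_foot (a point): foot of outer tab 6 of 7, on the top face of the plate (12 mm above the table); tab 6 lies at -40 degrees on the arc
- outer6 (a joint): outer tab 6: 0 standing upright, 1.5 rad folded down flat towards the next tab
- outer7_foot (a point): foot of outer tab 7 of 7, on the top face of the plate (12 mm above the table); tab 7 lies at -60 degrees on the arc, the last tab, at the -y end
- outer7 (a joint): outer tab 7: 0 standing upright, 1.5 rad folded down flat towards the next tab
- inner1_foot (a point): foot of inner tab 1 of 3, on the top face of the plate; folded at the start; to be left alone
- inner1 (a joint): the same for this inner tab (0 standing, 1.5 folded)
- inner2_foot (a point): foot of inner tab 2 of 3, on the top face of the plate; standing at the start; to be left alone
- inner2 (a joint): the same for this inner tab (0 standing, 1.5 folded)
- inner3_foot (a point): foot of inner tab 3 of 3, on the top face of the plate; standing at the start; to be left alone
- inner3 (a joint): the same for this inner tab (0 standing, 1.5 folded)
- glue_stick: glue stick, 25 mm across, 95 mm high, standing on the table in front of the plate (robot's side); loose, a bystander; origin at the centre of its underside, z up
- pouch: sealed foil pouch 100 x 62 x 25 mm, lying in front of the plate; loose, a bystander; origin at the centre of its underside, z up
- stamp: rubber stamp with a turned wooden grip, 26 x 52 x 70 mm, standing off the plate's -y end; loose, a bystander; origin at the centre of its underside, z up

How it is judged:
On the way, in this order (a step that is already met when the one before it is completed fails the run):
1. outer tab 1 folded down (value of joint outer1 above 1 rad), for 0.05 s.
2. outer tab 2 folded down (value of joint outer2 above 1 rad), for 0.05 s.
3. outer tab 3 folded down (value of joint outer3 above 1 rad), for 0.05 s.
4. outer tab 4 folded down (value of joint outer4 above 1 rad), for 0.05 s.
5. outer tab 5 folded down (value of joint outer5 above 1 rad), for 0.05 s.
6. outer tab 6 folded down (value of joint outer6 above 1 rad), for 0.05 s.
7. outer tab 7 folded down (value of joint outer7 above 1 rad), for 0.05 s.
At the end, for the whole second after the job is handed in: all seven outer tabs beyond 1.0 of their 1.5 rad, folded in order from first to last; inner tab 1 still folded (above 1.1 rad), inner tabs 2 and 3 standing (below 0.4); plate at rest within 25 mm of its start, glue stick, pouch and stamp within 20 mm (value of joint each of outer1, outer2, outer3, outer4, outer5, outer6, outer7 above 1 rad and value of joint inner1 above 1.1 rad and value of joint each of inner2, inner3 below 0.4 rad and distance of tally_plate from where it was at the start of the episode below 0.025 m and linear speed of tally_plate below 0.01 m/s and distance of each of glue_stick, pouch, stamp from where it was at the start of the episode below 0.02 m); the robot touches nothing.
It fails at once if the inner row is changed (not (value of joint inner1 above 1.1 rad and value of joint each of inner2, inner3 below 0.4 rad)).
It fails at once if the plate is pressed or struck with more than 20 N (contact force between the fingers and tally_plate above 20 N).
It fails at once if the plate is lifted or tilted (height (world z) of tally_plate above 0.012 m or angle between tally_plate's own z axis and vertical above 0.1 rad).
It fails at once if the plate is shifted more than 25 mm (distance of tally_plate from where it was at the start of the episode above 0.025 m).
It fails at once if the glue stick, pouch or stamp is moved more than 20 mm or tipped (distance of any of glue_stick, pouch, stamp from where it was at the start of the episode above 0.02 m or angle between any of glue_stick, pouch, stamp's own z axis and vertical above 0.3 rad).
It also fails if it takes over 48 s, if anything falls off the work surface, if the arm or the gripper's body presses on something with over 40 N, if the wrist force passes 120 N, or if a joint passes its speed limit or range.

## Working session

There is one attempt and no reset: what is moved stays moved. The work goes in short steps, Python scripts to look and compute and a tool call to move; the robot and the scene stay as the last step left them, time stands still between calls to the robot, and variables do not carry over. Pictures are saved under pics/ and viewed, about 8 in all and at most 12, crops included, and the job is handed in when it is done.

Besides the shell and the picture viewer there is one more tool, called after "Emit:" as name(argument=value, ...) on one line, values as JSON. arm_command: Moves the arm, as the interface text tells. Its arguments: {"type":"object","properties":{"gripper":{"type":"array","items":{"type":"number"}},"slide":{"type":"array","items":{"type":"array","items":{"type":"number"}}},"turn":{"type":"array","items":{"type":"array","items":{"type":"number"}}},"force":{"type":"number"}},"required":["gripper","slide","turn"]}

```bash
mkdir -p pics
python3 - <<'E'
from workcell import bot, vision
import cv2, numpy as np
s=bot.observe(); print(s)
for n in ["top","side"]:
    cv2.imwrite(f"pics/{n}0.png",vision.grab_frame(n)); m=vision.camera_model(n); print(n,np.round(m["mtx"],1).tolist(),np.round(m["T"],3).tolist())
E
```

```text
{'clock': 0.0, 'qpos': array([-1.25220579,  0.52204477, -0.03632751,  1.599986  ,  0.02116157,
        1.02109104, -0.11275654]), 'qd': array([-1.44840695e-03, -3.97347544e-04, -4.73880275e-05, -7.93018443e-04,
       -1.34819419e-06,  1.75910260e-04,  1.47649979e-03]), 'joint_efforts': array([ 2.23169613e-03, -9.27101970e+01,  1.98080041e+00, -3.69906664e+01,
        1.78648077e-02,  8.53330566e-03,  7.63592283e-07]), 'position': array([0.23680696, 0.5780127 , 0.20511445]), 'tool_rot': array([-3.14044765e+00,  4.82834092e-05,  2.75281523e+00]), 'force': array([0.21930616, 0.07194124, 0.04763725]), 'moment': array([-0.01715105, -0.02441072, -0.03734686]), 'grip_width': 0.085470124956086}
top [[476.3, 0.0, 324.3], [0.0, 476.3, 209.0], [0.0, 0.0, 1.0]] [[-0.027, -0.982, 0.187, 0.381], [-0.999, 0.023, -0.022, 0.017], [0.017, -0.188, -0.982, 0.989], [0.0, 0.0, 0.0, 1.0]]
side [[374.9, 0.0, 322.3], [0.0, 374.9, 195.8], [0.0, 0.0, 1.0]] [[0.847, -0.332, 0.415, 0.144], [-0.531, -0.553, 0.642, -0.653], [0.016, -0.764, -0.645, 0.678], [0.0, 0.0, 0.0, 1.0]]
```

View pics/top0.png

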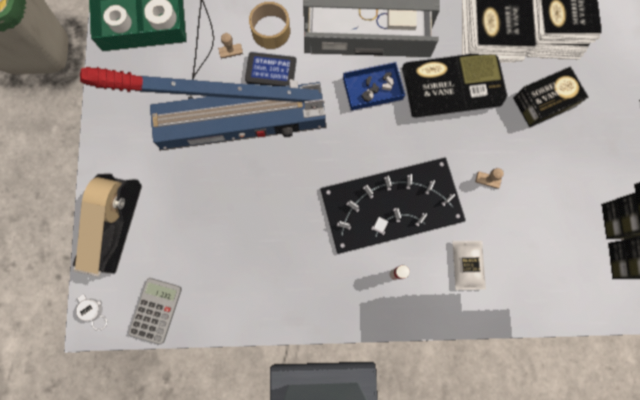

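View pics/side0.png

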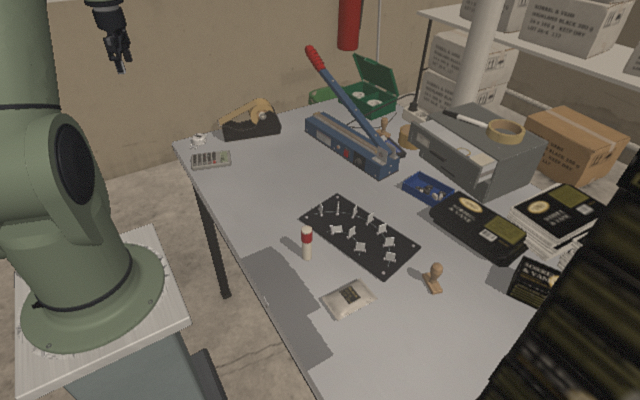

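The top view shows the plate with corners near (320,188), (446,158), (466,219) and (337,252). The arc bulges up (+x). The glue stick is at (400,272), the pouch at (468,265) and the stamp at (490,178). The side view confirms all seven outer tabs are standing.

```bash
cat > h.py <<'E'
import cv2, numpy as np
from workcell import bot, vision
def cast(n,px,z,m=None):
    m=m or vision.camera_model(n); px=np.atleast_2d(np.float64(px))
    d=np.c_[px,np.ones(len(px))]@np.linalg.inv(m["mtx"]).T@m["T"][:3,:3].T; o=m["T"][:3,3]
    return o+d*((z-o[2])/d[:,2])[:,None]
def proj(n,P):
    m=vision.camera_model(n); c=(np.atleast_2d(P)-m["T"][:3,3])@m["T"][:3,:3]@m["mtx"].T
    return c[:,:2]/c[:,2:]
def platefit(n,img,seed):
    g=img.max(2); k=((g<70)*255).astype(np.uint8); k=cv2.morphologyEx(k,cv2.MORPH_CLOSE,np.ones((3,3),np.uint8))
    cs,_=cv2.findContours(k,cv2.RETR_EXTERNAL,cv2.CHAIN_APPROX_NONE)
    c=[c for c in cs if cv2.pointPolygonTest(c,seed,False)>0][0]
    w=cast(n,c[:,0],0.012)[:,:2]
    return cv2.minAreaRect(np.float32(cv2.convexHull(np.float32(w*1000)))),w
E
python3 - <<'E'
from h import *
T=cv2.imread("pics/top0.png"); S=cv2.imread("pics/side0.png")
for n,im,seed in [("top",T,(360,225)),("side",S,(350,240))]:
    try:
        r,w=platefit(n,im,seed); print(n,r,np.round(cv2.boxPoints(r),1).tolist())
    except Exception as e: print(n,e)
for nm,px,z in [("glue top",(400,271),.095),("stamp",(495,174),.07),("stampbase",(485,182),.0),("pouch",(468,265),.025)]:
    print(nm,np.round(cast("top",px,z),3))
print("side glue base",cast("side",(307,260),0), "stamp", cast("side",(434,288),0))
cv2.imwrite("pics/t1.png",cv2.resize(T[140:310,300:520],None,fx=3.5,fy=3.5,interpolation=cv2.INTER_CUBIC))
E
```

```text
top ((573.7774047851562, -147.06263732910156), (140.6136474609375, 275.579345703125), 12.796097755432129) [[474.70001220703125, -28.299999237060547], [535.7000122070312, -297.0], [672.9000244140625, -265.8999938964844], [611.7999877929688, 2.9000000953674316]]
side ((571.9894409179688, -152.49755859375), (145.8638458251953, 278.13360595703125), 12.888665199279785) [[469.8999938964844, -33.20000076293945], [531.9000244140625, -304.29998779296875], [674.0999755859375, -271.79998779296875], [612.0999755859375, -0.699999988079071]]
glue top [[ 0.43  -0.141  0.095]]
stamp [[ 0.62  -0.348  0.07 ]]
stampbase [[ 0.62  -0.352  0.   ]]
pouch [[ 0.442 -0.293  0.025]]
side glue base [[ 0.42572809 -0.1565398   0.        ]] stamp [[ 0.62278959 -0.36864193  0.        ]]
```

View pics/t1.png

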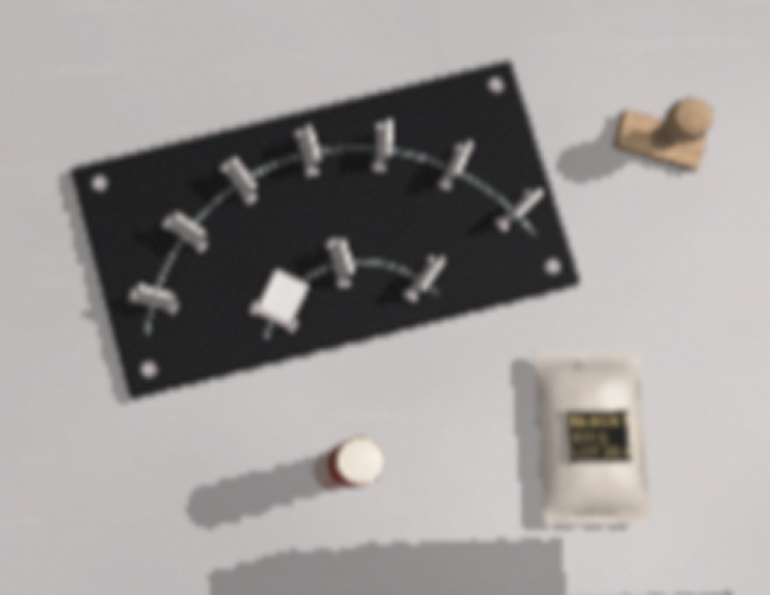

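The plate is near (0.573, -0.149) with yaw about 12.8°, and the two views agree to 5 mm. I'll start moving with the fingers closed and the tool turned to yaw about 103°, which puts tool x on plate +y and tool y on plate +x.

Emit:
arm_command(gripper=[0,0,0,0,0], slide=[[-4,-4,0],[-8,-8,0],[-12,-12,0],[-16,-16,0],[-20,-20,0]], turn=[[0,0,0],[0,0,0],[0,0,0],[0,0,0],[0,0,0]], force=20)

```text
clock: 0.72
position: [0.3466, 0.3156, 0.2056]
tool_rot: [-3.142, -0.0, 2.753]
force: [1.6, 1.0, 0.3]
grip_width: 0.0002
```

Emit:
arm_command(gripper=[0,0,0,0,0], slide=[[-4,-4,0],[-8,-8,0],[-12,-12,0],[-16,-16,0],[-20,-20,0]], turn=[[0,0,10],[0,0,20],[0,0,30],[0,0,40],[0,0,50]])

```text
clock: 1.35
position: [0.4558, 0.0548, 0.2058]
tool_rot: [3.141, -0.0, 1.875]
force: [1.1, 0.8, -0.2]
grip_width: 0.0
```

```bash
cat >> h.py <<'E'
from scipy.spatial.transform import Rotation as Ro
def need(target,yawdeg):
    s=bot.observe(); R=Ro.from_euler("xyz",s["tool_rot"]); G=Ro.from_euler("xyz",[180,0,yawdeg],degrees=True)
    print("t",s["clock"],"pos",np.round(s["position"],4),"rpy",np.round(np.degrees(s["tool_rot"]),2),"F",np.round(s["force"],2),"w",round(s["grip_width"],4))
    print("slide cm",np.round(R.inv().apply(np.array(target)-s["position"])*100,2),"turn",np.round(np.degrees((R.inv()*G).as_rotvec()),1))
E
python3 - <<'E'
from h import *
print(bot.observe()["qpos"]); need([.4975,-.038,.206],102.8)
E
```

```text
[-0.51865412  0.26812541  0.32760028  2.03195641 -0.11303435  0.8580582
  0.17586902]
t 1.35 pos [0.4558 0.0548 0.2058] rpy [179.98  -0.   107.41] F [ 1.09  0.79 -0.16] w 0.0
slide cm [-10.1    1.2   -0.02] turn [ 0.  -0.   4.6]
```

Emit:
arm_command(gripper=[0,0,0,0], slide=[[-4,0.5,0],[-8,1,0],[-10.1,1.2,0],[-10.1,1.2,0]], turn=[[0,0,2],[0,0,4.6],[0,0,4.6],[0,0,4.6]])

```text
clock: 1.85
position: [0.4977, -0.0374, 0.2054]
tool_rot: [-3.141, 0.0, 1.797]
force: [-0.6, 0.2, -0.5]
grip_width: -0.0
```

Run:
```python
from h import *
need([.4975,-.038,.08],102.8)
m=vision.camera_model("wrist"); print(m); im=vision.grab_frame("wrist"); cv2.imwrite("pics/w1.png",im)
np.savez("w1.npz",**{k:m[k] for k in("mtx","T")})
```

```text
t 1.85 pos [ 0.4977 -0.0374  0.2054] rpy [-1.7997e+02  3.0000e-02  1.0299e+02] F [-0.63  0.22 -0.54] w -0.0
slide cm [-0.05 -0.02 12.54] turn [-0.   0.   0.2]
{'mtx': array([[309.70691629,   0.        , 324.68869124],
       [  0.        , 309.70691629, 200.09797529],
       [  0.        ,   0.        ,   1.        ]]), 'T': array([[ 0.97454942,  0.2146884 ,  0.06451607,  0.47982043],
       [ 0.22416937, -0.9317159 , -0.2857509 ,  0.03501515],
       [-0.00123676,  0.2929409 , -0.95612975,  0.37331286],
       [ 0.        ,  0.        ,  0.        ,  1.        ]])}
```

View pics/w1.png

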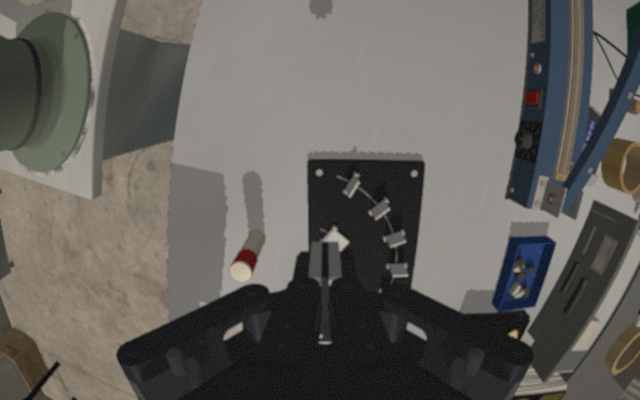

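The wrist view shows the plate's +y edge with corners at about (309,158) and (424,161). Tabs 1–4 are at (350,185), (378,209), (395,238) and (398,270), and the closed fingertips are at the centre.

Run:
```python
from h import *
d=np.load("w1.npz"); K,T=d["mtx"],d["T"]
def wc(px,z):
    px=np.atleast_2d(np.float64(px)); v=(px-K[:2,2])/K[0,0]; th=np.hypot(*v.T)[:,None]
    r=np.c_[np.sin(th)*v/th,np.cos(th)]@T[:3,:3].T; return T[:3,3]+r*((z-T[2,3])/r[:,2])[:,None]
im=cv2.imread("pics/w1.png"); k=(im.max(2)<60).astype(np.uint8)
# sub-edge points: top edge per column, left/right edges per row
top=[(c,150+np.argmax(k[150:200,c])-.5) for c in range(325,350)]+[(c,150+np.argmax(k[150:200,c])-.5) for c in range(360,405)]
R=[(380+np.where(k[r,380:440])[0].max()+.5,r) for r in range(180,280,5)]
L=[(300+np.argmax(k[r,300:340])-.5,r) for r in range(170,235,5)]
W={n:wc(p,.012)[:,:2] for n,p in(("top",top),("R",R),("L",L))}
def loc(p,c,a): a=np.radians(a); return (p-c)@np.array([[np.cos(a),-np.sin(a)],[np.sin(a),np.cos(a)]])
for n in W:
    v=cv2.fitLine(np.float32(W[n]),cv2.DIST_HUBER,0,1e-4,1e-4).ravel(); print(n,"dir",np.degrees(np.arctan2(v[1],v[0])),np.round(np.median(loc(W[n],np.array([.573,-.149]),12.8),0)*1000,1))
print("expected R x=72.5, L x=-72.5, top y=140")
```

```text
top dir 12.844919 [  2.8 139.6]
R dir -77.35171 [70.5 52.6]
L dir -77.1811 [-70.3  89.4]
expected R x=72.5, L x=-72.5, top y=140
```

The wrist view agrees with the plate pose to about 1 mm. Next I descend before tab 1 and work out the arc rows.

Emit:
arm_command(gripper=[0,0,0,0,0], slide=[[0,0,5],[0,0,10],[0,0,14],[0,0,16.5],[0,0,16.5]], turn=[[0,0,0],[0,0,0],[0,0,0],[0,0,0],[0,0,0]])

```text
clock: 2.52
position: [0.4963, -0.0352, 0.0395]
tool_rot: [-3.139, -0.001, 1.801]
force: [0.1, -0.5, 1.6]
grip_width: 0.0
```

Run:
```python
from h import *
need([.4975,-.038,.022],102.8)
a=np.radians(np.arange(74,-80,-5)); p=np.c_[13*np.sin(a),13*np.cos(a)]
for i in range(0,len(a)-1,5): print(round(np.degrees(a[i])),np.round(p[i+1:i+6]-p[i],2).tolist())
```

```text
t 2.525 pos [ 0.4963 -0.0352  0.0395] rpy [-1.7982e+02 -5.0000e-02  1.0317e+02] F [ 0.09 -0.46  1.62] w 0.0
slide cm [-0.3   0.06  1.75] turn [-0.2 -0.   0.4]
74 [[-0.36, 1.08], [-0.81, 2.12], [-1.35, 3.11], [-1.98, 4.06], [-2.69, 4.95]]
49 [[-0.78, 0.82], [-1.63, 1.57], [-2.54, 2.25], [-3.51, 2.84], [-4.52, 3.35]]
24 [[-1.06, 0.42], [-2.14, 0.74], [-3.25, 0.96], [-4.38, 1.09], [-5.51, 1.12]]
-1 [[-1.13, -0.07], [-2.25, -0.24], [-3.36, -0.5], [-4.43, -0.86], [-5.47, -1.31]]
-26 [[-1.0, -0.54], [-1.94, -1.17], [-2.83, -1.87], [-3.65, -2.65], [-4.4, -3.5]]
-51 [[-0.67, -0.91], [-1.27, -1.88], [-1.77, -2.89], [-2.19, -3.95], [-2.51, -5.04]]
```

Emit:
arm_command(gripper=[0,0,0,0], slide=[[-0.1,0,0.9],[-0.2,0,1.7],[-0.2,0,1.7],[-0.2,0,1.7]], turn=[[0,0,0],[0,0,0],[0,0,0],[0,0,0]])

```text
clock: 3.02
position: [0.4982, -0.038, 0.024]
tool_rot: [3.141, 0.0, 1.8]
force: [-0.0, 0.4, -0.1]
grip_width: -0.0001
```

Run:
```python
from h import *
need([.4975,-.038,.022],102.8); cv2.imwrite("pics/s2.png",vision.grab_frame("side")[170:300,260:460].repeat(4,0).repeat(4,1))
```

```text
t 3.025 pos [ 0.4982 -0.038   0.024 ] rpy [179.98   0.   103.12] F [-0.02  0.41 -0.1 ] w -0.0001
slide cm [ 0.01 -0.07  0.2 ] turn [0.  0.  0.3]
```

View pics/s2.png

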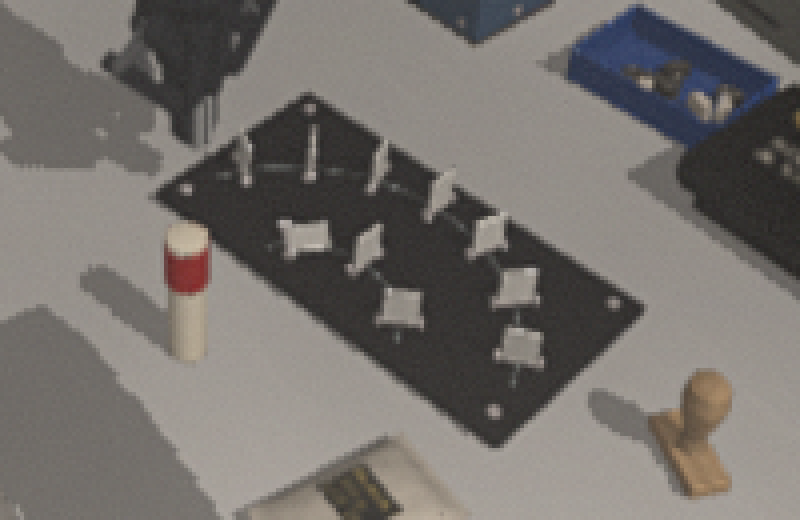

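Run:
```python
from h import *
p=proj("side",[[.498,-.038,.024],[.498,-.038,.012],[.529,-.0436,.012],[.578,-.263,.012]]); print(np.round((p-[260,170])*4,0), np.round((proj("top",[[.498,-.038,.024],[.529,-.0436,.012],[.578,-.263,.012]])-[300,140])*3.5))
```

```text
[[192. 168.]
 [192. 182.]
 [237. 170.]
 [511. 362.]] [[146. 353.]
 [152. 303.]
 [514. 214.]]
```

Run:
```python
from h import *
a=vision.grab_frame("side")[165:235,280:350]; b=vision.grab_frame("top")[165:265,300:400]
f=lambda i,s:cv2.resize(i,(400,400),interpolation=cv2.INTER_CUBIC)
cv2.imwrite("pics/z3.png",np.clip(np.hstack([f(a,1),f(b,1)]).astype(float)*1.6,0,255).astype(np.uint8))
print((proj("side",[[.498,-.038,.024]])-[280,165])*400/70,(proj("top",[[.498,-.038,.024]])-[300,165])*4)
```

```text
[[159.46122515 268.43952101]] [[166.5321276  303.45513479]]
```

View pics/z3.png

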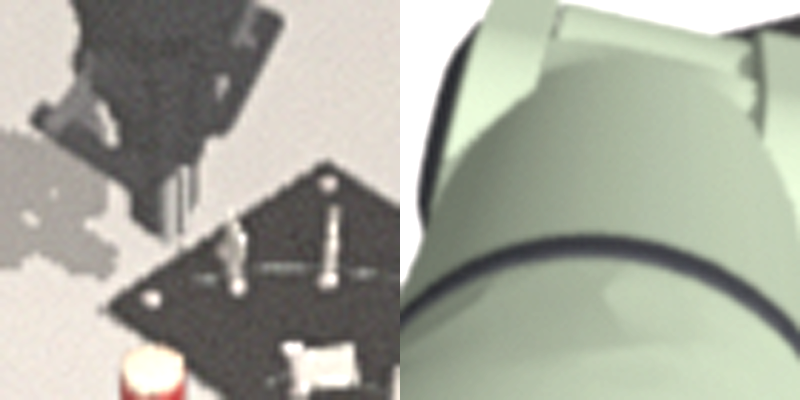

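```bash
cat >> h.py <<'E'
def wproj(P,m):
    c=(np.atleast_2d(P)-m["T"][:3,3])@m["T"][:3,:3]; r=np.hypot(c[:,0],c[:,1]); th=np.arctan2(r,c[:,2])
    return m["mtx"][:2,2]+m["mtx"][0,0]*(th/r)[:,None]*c[:,:2]
E
python3 - <<'E'
from h import *
d=dict(np.load("w1.npz")); s=bot.observe(); m=vision.camera_model("wrist")
im=cv2.imread("pics/w1.png"); im2=vision.grab_frame("wrist"); print(s["position"],bot.observe()["qpos"])
P=lambda z:[[.4977,-.0374,z]]
print("w1 tip,+15,+30mm",np.round(wproj([[.4977,-.0374,z] for z in(.2054,.2204,.2354)],d),1))
print("now",np.round(wproj([s["position"]+[0,0,z] for z in(0,.015,.03)],m),1))
f=lambda i:cv2.resize(i[130:330,250:420],(400,470),interpolation=cv2.INTER_CUBIC)
cv2.imwrite("pics/z4.png",np.clip(np.hstack([f(im),f(im2)]).astype(float)*1.6,0,255).astype(np.uint8))
E
```

```text
[ 0.49821876 -0.03792282  0.02395537] [-0.21873895  0.63538836  0.23737136  2.06624303 -0.31152416  0.47282119
  0.48176912]
w1 tip,+15,+30mm [[327.1 237.5]
 [327.2 248.6]
 [327.4 261.6]]
now [[327.  237.5]
 [327.2 248.6]
 [327.4 261.6]]
```

View pics/z4.png

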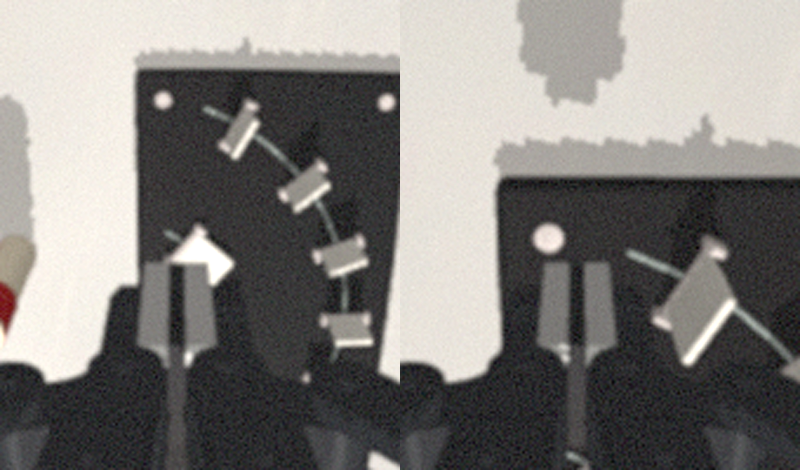

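Run:
```python
from h import *
m=vision.camera_model("wrist"); p=bot.observe()["position"]; X=np.array([-.227,.974,0]);Y=np.array([.974,.227,0])
z=np.array([0,.01,.02,.03,.04])
print("side seen (167,244) and left (135,218)")
for q in(p-.011*X-.011*Y,p+.011*X-.011*Y): print(np.round((proj("side",[q+[0,0,k] for k in z])-[280,165])*400/70).tolist())
print("wrist seen row 262, cols 145/613 (541..613 right panel => 541-400,613-400)")
for q in(p+.011*X-.011*Y,p+.011*X+.011*Y): print(np.round((wproj([q+[0,0,k] for k in z],m)-[250,130])*2.353).tolist())
# shadows: glue top shadow in wrist1 & tip shadow now
d=dict(np.load("w1.npz"))
def wc(px,z,m):
    v=(np.float64(px)-m["mtx"][:2,2])/m["mtx"][0,0]; th=np.hypot(*v); r=m["T"][:3,:3]@np.r_[np.sin(th)*v/th,np.cos(th)]; o=m["T"][:3,3]; return o+r*(z-o[2])/r[2]
S=wc((250,172),0,d); G=np.array([.428,-.148,.095]); L=(S-G)/.095; print("glue shadow end",S,"L",L)
t=wc((250+171/2.353,130+103/2.353),0,m); print("tip shadow",t,"h from y",(t-p)[1]/L[1],"x",(t-p)[0]/L[0])
```

```text
side seen (167,244) and left (135,218)
[[159.0, 292.0], [159.0, 276.0], [158.0, 259.0], [158.0, 242.0], [158.0, 225.0]]
[[125.0, 268.0], [125.0, 251.0], [124.0, 235.0], [124.0, 218.0], [123.0, 201.0]]
wrist seen row 262, cols 145/613 (541..613 right panel => 541-400,613-400)
[[137.0, 212.0], [134.0, 227.0], [132.0, 244.0], [129.0, 263.0], [126.0, 284.0]]
[[226.0, 212.0], [229.0, 227.0], [232.0, 244.0], [235.0, 263.0], [239.0, 284.0]]
glue shadow end [ 0.40547401 -0.06166942  0.        ] L [-0.23711571  0.9087429  -1.        ]
tip shadow [ 0.4880814 -0.006142   0.       ] h from y 0.03495154030520651 x 0.0426658684916872
```

Side view, wrist view and shadow all suggest the visible fingertips end about 27 mm above the reported TCP. Running the first stretch at the nominal height tests this safely: if the cameras are right, the tips pass over the tabs without touching.

Emit:
arm_command(gripper=[0,0,0,0,0], slide=[[-0.36,1.08,0.2],[-0.81,2.12,0.2],[-1.35,3.11,0.2],[-1.98,4.06,0.2],[-2.69,4.95,0.2]], turn=[[0,0,0],[0,0,0],[0,0,0],[0,0,0],[0,0,0]])

```text
clock: 3.85
position: [0.5531, -0.0533, 0.0217]
tool_rot: [-3.142, 0.0, 1.8]
force: [0.1, 0.7, -0.6]
grip_width: -0.0001
```

Run:
```python
from h import *
need([.4975,-.038,.022],102.8)
a=vision.grab_frame("side")[165:235,280:350]; b=vision.grab_frame("wrist")[130:330,250:420]
cv2.imwrite("pics/z5.png",np.clip(np.hstack([cv2.resize(a,(400,470),interpolation=2),cv2.resize(b,(400,470),interpolation=2)]).astype(float)*1.6,0,255).astype(np.uint8))
```

```text
t 3.85 pos [ 0.5531 -0.0533  0.0217] rpy [-1.8000e+02  1.0000e-02  1.0312e+02] F [ 0.14  0.67 -0.57] w -0.0001
slide cm [ 2.75 -5.07 -0.03] turn [-0.   0.   0.3]
```

View pics/z5.png

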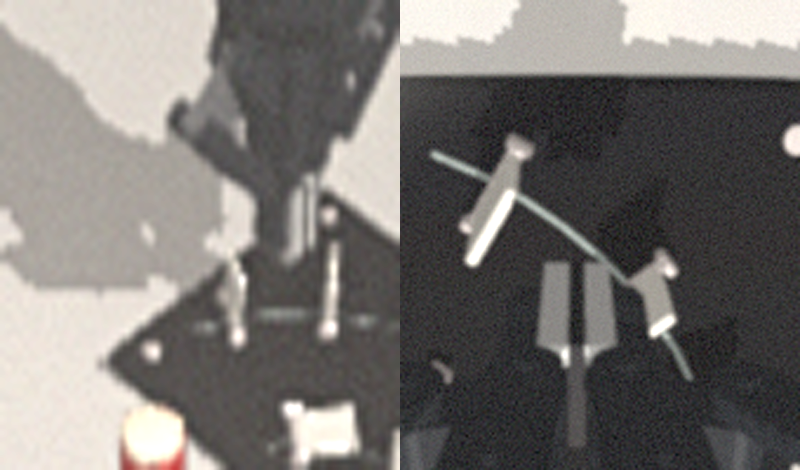

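The camera cue was right: tab 1 was passed over untouched, still standing. I'll find the real tip offset by touching the bare table beside the plate's +y end, in small steps.

Emit:
arm_command(gripper=[0,0,0,0,0], slide=[[2.5,-1.5,-1],[5,-3.5,-1],[7.7,-5,-1],[7.7,-5,1],[7.7,-5,3]], turn=[[0,0,0],[0,0,0],[0,0,0],[0,0,0],[0,0,0]])

```text
clock: 4.58
position: [0.4861, 0.0112, -0.0085]
tool_rot: [3.141, -0.0, 1.801]
force: [-0.2, -1.0, -0.9]
grip_width: 0.0001
```

Emit:
arm_command(gripper=[0,0,0,0], slide=[[0,0,0.6],[0,0,1],[0,0,1],[0,0,1]], turn=[[0,0,0],[0,0,0],[0,0,0],[0,0,0]])

```text
clock: 5.08
position: [0.4865, 0.0107, -0.0178]
tool_rot: [3.141, 0.0, 1.8]
force: [0.1, -0.9, -0.4]
grip_width: -0.0
```

Emit:
arm_command(gripper=[0,0,0], slide=[[0,0,0.3],[0,0,0.4],[0,0,0.4]], turn=[[0,0,0],[0,0,0],[0,0,0]])

```text
clock: 5.45
position: [0.4862, 0.0107, -0.0224]
tool_rot: [-3.141, -0.0, 1.8]
force: [-0.2, 1.2, 0.3]
grip_width: -0.0001
```

Emit:
arm_command(gripper=[0,0,0], slide=[[0,0,0.1],[0,0,0.2],[0,0,0.2]], turn=[[0,0,0],[0,0,0],[0,0,0]])

```text
clock: 5.82
position: [0.4862, 0.0107, -0.0244]
tool_rot: [-3.141, 0.0, 1.8]
force: [-0.6, -0.8, -0.7]
grip_width: 0.0002
```

Emit:
arm_command(gripper=[0,0,0], slide=[[0,0,0.1],[0,0,0.2],[0,0,0.2]], turn=[[0,0,0],[0,0,0],[0,0,0]])

```text
clock: 6.2
position: [0.4863, 0.0108, -0.0256]
tool_rot: [3.141, -0.0, 1.8]
force: [-5.4, 1.0, 23.7]
grip_width: 0.0001
```

Contact came at TCP z ≈ -0.0255, so the real tips are 25.5 mm above the reported TCP. Tips 9 mm above the plate face therefore means reported z ≈ -0.0045.

Emit:
arm_command(gripper=[0,0,0,0,0], slide=[[0,0,-3.4],[-2.5,0,-3.4],[-5,0,-3.4],[-5,0,-2.2],[-5,0,-2.2]], turn=[[0,0,0],[0,0,0],[0,0,0],[0,0,0],[0,0,0]])

```text
clock: 6.82
position: [0.4968, -0.0375, -0.0052]
tool_rot: [-3.14, -0.001, 1.8]
force: [-1.1, 0.5, -0.4]
grip_width: 0.0004
```

Run:
```python
from h import *
need([.4975,-.038,-.0045],102.8)
```

```text
t 6.825 pos [ 0.4968 -0.0375 -0.0052] rpy [-1.7991e+02 -4.0000e-02  1.0313e+02] F [-1.09  0.47 -0.36] w 0.0004
slide cm [-0.06  0.06 -0.07] turn [-0.1 -0.   0.3]
```

Emit:
arm_command(gripper=[0,0,0,0,0], slide=[[-0.36,1.08,0],[-0.81,2.12,0],[-1.35,3.11,0],[-1.98,4.06,0],[-2.69,4.95,0]], turn=[[0,0,0],[0,0,0],[0,0,0],[0,0,0],[0,0,0]])

```text
clock: 7.45
position: [0.5528, -0.0533, -0.0042]
tool_rot: [3.141, 0.0, 1.8]
force: [-0.5, 0.3, 0.2]
grip_width: 0.0003
```

Run:
```python
from h import *
need([.553,-.0533,-.0045],102.8)
a=vision.grab_frame("side")[165:285,280:430]; b=vision.grab_frame("wrist")[130:330,250:420]
cv2.imwrite("pics/z6.png",np.clip(np.hstack([cv2.resize(a,(400,470),interpolation=2),cv2.resize(b,(400,470),interpolation=2)]).astype(float)*1.6,0,255).astype(np.uint8))
```

```text
t 7.45 pos [ 0.5528 -0.0533 -0.0042] rpy [1.7998e+02 1.0000e-02 1.0312e+02] F [-0.5   0.26  0.22] w 0.0003
slide cm [-0.01  0.02  0.03] turn [0.  0.  0.3]
```

View pics/z6.png

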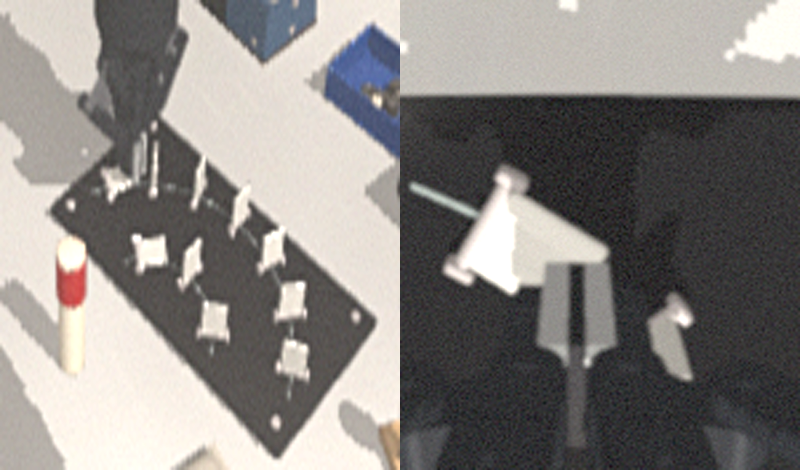

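Tab 1 is folded under the tips, and the force is negligible. I'll continue along the arc.

Emit:
arm_command(gripper=[0,0,0,0,0], slide=[[-0.78,0.82,0],[-1.63,1.57,0],[-2.54,2.25,0],[-3.51,2.84,0],[-4.52,3.35,0]], turn=[[0,0,0],[0,0,0],[0,0,0],[0,0,0],[0,0,0]])

```text
clock: 8.18
position: [0.5952, -0.09, -0.0043]
tool_rot: [-3.141, -0.0, 1.8]
force: [-1.8, 2.1, 0.3]
grip_width: 0.0001
```

Emit:
arm_command(gripper=[0,0,0,0,0], slide=[[-1.06,0.42,0],[-2.14,0.74,0],[-3.25,0.96,0],[-4.38,1.09,0],[-5.51,1.12,0]], turn=[[0,0,0],[0,0,0],[0,0,0],[0,0,0],[0,0,0]])

```text
clock: 8.8
position: [0.6183, -0.141, -0.0044]
tool_rot: [-3.141, -0.0, 1.8]
force: [-0.3, 1.3, -0.1]
grip_width: 0.0002
```

Run:
```python
from h import *
a=np.radians(-1+12.8-12.8); l=np.array([-.085+.13*np.cos(a),.13*np.sin(a)]); t=np.radians(12.8)
w=np.array([.573,-.149])+[l[0]*np.cos(t)-l[1]*np.sin(t),l[0]*np.sin(t)+l[1]*np.cos(t)]
need([*w,-.0045],102.8)
a=vision.grab_frame("side")[165:285,280:430]; b=vision.grab_frame("wrist")[130:330,250:420]
cv2.imwrite("pics/z7.png",np.clip(np.hstack([cv2.resize(a,(400,470),interpolation=2),cv2.resize(b,(400,470),interpolation=2)]).astype(float)*1.6,0,255).astype(np.uint8))
```

```text
t 8.8 pos [ 0.6183 -0.141  -0.0044] rpy [-1.7999e+02 -2.0000e-02  1.0313e+02] F [-0.27  1.35 -0.06] w 0.0002
slide cm [-0.01 -0.09  0.01] turn [-0.  -0.   0.3]
```

View pics/z7.png

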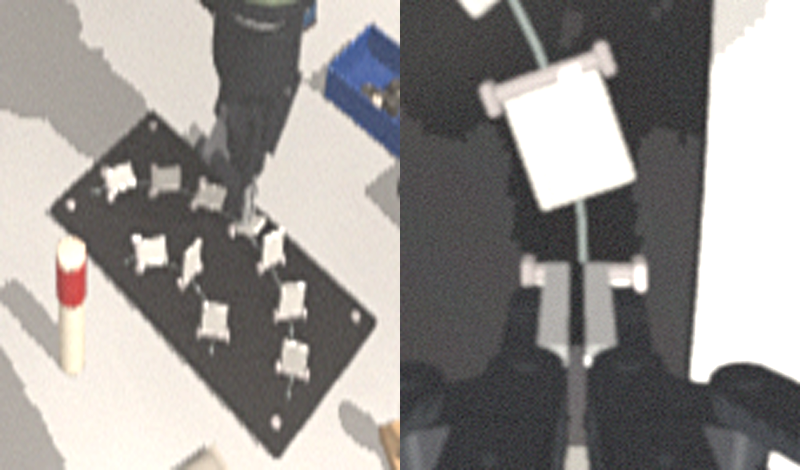

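Tabs 1–3 are folded, and tab 4 is folding well centred under the tips. The plate hasn't moved and the inner row is untouched. On to tabs 5–7.

Emit:
arm_command(gripper=[0,0,0,0,0], slide=[[-1.13,-0.07,0],[-2.25,-0.24,0],[-3.36,-0.5,0],[-4.43,-0.86,0],[-5.47,-1.31,0]], turn=[[0,0,0],[0,0,0],[0,0,0],[0,0,0],[0,0,0]])

```text
clock: 9.52
position: [0.6177, -0.1976, -0.0043]
tool_rot: [3.142, 0.0, 1.8]
force: [0.4, 0.7, 0.9]
grip_width: 0.0
```

Emit:
arm_command(gripper=[0,0,0,0,0], slide=[[-1.0,-0.54,0],[-1.94,-1.17,0],[-2.83,-1.87,0],[-3.65,-2.65,0],[-4.4,-3.5,0]], turn=[[0,0,0],[0,0,0],[0,0,0],[0,0,0],[0,0,0]])

```text
clock: 10.15
position: [0.5932, -0.2483, -0.0043]
tool_rot: [-3.142, 0.0, 1.8]
force: [0.3, -0.1, 0.1]
grip_width: 0.0
```

Emit:
arm_command(gripper=[0,0,0,0,0], slide=[[-0.67,-0.91,0],[-1.27,-1.88,0],[-1.77,-2.89,0],[-2.19,-3.95,0],[-2.51,-5.04,0]], turn=[[0,0,0],[0,0,0],[0,0,0],[0,0,0],[0,0,0]])

```text
clock: 10.78
position: [0.5495, -0.2838, -0.0043]
tool_rot: [-3.141, -0.0, 1.8]
force: [0.5, -0.0, -0.4]
grip_width: 0.0002
```

Emit:
arm_command(gripper=[0,0,0,0,0], slide=[[0,0,0],[0,0,-4],[0,0,-8],[0,0,-14],[0,0,-14]], turn=[[0,0,0],[0,0,0],[0,0,0],[0,0,0],[0,0,0]])

```text
clock: 11.4
position: [0.5527, -0.2841, 0.1401]
tool_rot: [3.136, 0.004, 1.8]
force: [-0.1, 0.4, 0.1]
grip_width: 0.0001
```

Run:
```python
from h import *
need([.5,-.3,.1],102.8)
a=vision.grab_frame("side"); cv2.imwrite("pics/s8f.png",a); a=a[165:305,280:460]; b=vision.grab_frame("wrist")[60:330,220:450]
cv2.imwrite("pics/z8.png",np.clip(np.hstack([cv2.resize(a,(400,311),interpolation=2),cv2.resize(b,(365,311),interpolation=2)]).astype(float)*1.4,0,255).astype(np.uint8))
```

```text
t 11.4 pos [ 0.5527 -0.2841  0.1401] rpy [179.67   0.22 103.14] F [-0.11  0.36  0.12] w 0.0001
slide cm [-0.33 -5.51  3.98] turn [0.3 0.2 0.3]
```

View pics/z8.png

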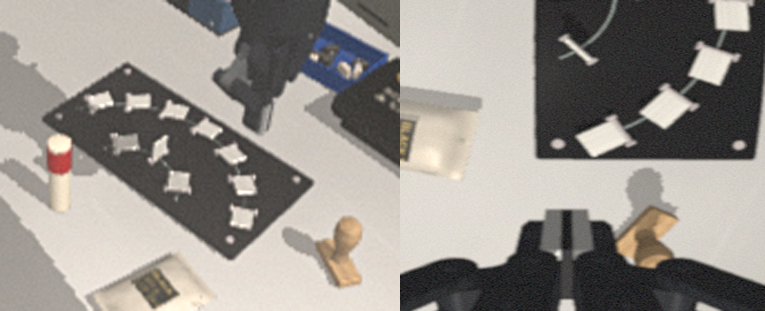

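All seven outer tabs lie flat. The inner row is unchanged (1 folded, 2 and 3 standing), and the glue stick, pouch and stamp are upright in place. The arm is clear, so I'll check for plate shift and hand in.

Run:
```python
from h import *
from workcell import job_done
for f in("side0","s8f"): print(f,platefit("side",cv2.imread(f"pics/{f}.png"),(350,240))[0])
print(job_done())
```

```text
side0 ((571.9894409179688, -152.49755859375), (145.8638458251953, 278.13360595703125), 12.888665199279785)
s8f ((571.8419189453125, -152.31832885742188), (145.62559509277344, 278.0950012207031), 12.907541275024414)
the job is handed in; nothing more can be done
None
```

I swept the closed fingertips once along the outer arc, left to right, about 9 mm above the plate face. All seven outer tabs folded down in order, and I handed the job in at about 11.5 s of the 48 s allowed.

- **Tip height disagreed:** the fingertips turned out to end about 25.5 mm above the reported TCP. The side view, wrist view and shadow all suggested this, and a first pass went over tab 1 without touching it. I then touched the bare table beside the plate to measure it (about 24 N, on the table only) and repeated the sweep at the corrected height.
- **Last checks:**
  - **Tabs:** the final pictures show all seven outer tabs flat, inner tab 1 still folded, and inner tabs 2 and 3 standing.
  - **Plate:** it moved less than 0.5 mm by the side-view fit.
  - **Bystanders:** the glue stick, pouch and stamp look undisturbed by eye; I did not measure their positions again.
  - **Forces:** the readings at the end of each sweep move stayed under about 3 N.
- **View mismatch:** the side and top views differed by about 5 mm on where the plate lay. The wrist view supported the value I used to about 1 mm lengthwise, though it measured the width about 4 mm narrow.

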